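# Unclip the travel stop and hold the tracing lamp's shutter half open

## Task

The tracing lamp's shutter is locked by a red travel stop clipped on its guide rail: pull the stop straight up off the rail against its spring catch, set it down gently in the blue tray and let go of it. Then slide the shutter by its orange knob, against its spring, to half open (white pointer at the red mark) and finish while still holding it there by the knob, because it springs shut if you let go. Leave everything else on the desk where it is.

Things in the scene. Friction and masses are not known exactly. Their poses are not given: they have to be found in the camera images.
- lamp: Tracing lamp: grey box 160 x 280 x 60 mm (x, y, z), fixed; origin under its centre, z up. On top, an aluminium guide rail 14 mm wide and high runs along its y, 40 mm to the -x side of centre. The shutter slides on it and opens towards the lamp's +y. Painted marks on the rail's -x side for the shutter's white pointer: white (shut), red (half open, 40 mm on), white (fully open, 80 mm on).
- shutter (a joint): Travel of the lamp's sliding shutter in m along the lamp's +y: 0 shut, 0.04 half open, 0.08 fully open (end stop). A spring pushes it shut with 3 N at 0, rising by 1.5 N per 10 mm: 9 N at half, 15 N fully open; it shuts when let go. While the red stop is on the rail it can move only 5 mm.
- shutter_knob (a point): Centre of the shutter's orange upright knob, which moves with it: 16 x 16 mm, sides along the lamp's x and y, 45 mm tall (22 mm up and down from here). It stands on a black carriage 30 x 56 mm riding on the rail, top 86 mm above the desk; the knob is 16 mm to the lamp's -y of the carriage's centre. Shut, it is at x -40, y -86, z 108.5 mm in the lamp's frame.
- stop: Red travel stop, about 110 g, loose: a saddle over the rail, 33 x 30 mm (its x, y; at the start along the lamp's), 66 mm tall with handle; origin under its centre. At the start on the lamp's top at x -40, y -22 mm in the lamp's frame. Two sprung balls in the rail's sides catch ridges inside its legs: 6 to 12 N straight up frees it within 10 mm; 20 mm up it is clear of the rail.
- stop_grip (a point): Middle of the stop's handle, 46 mm above the stop's underside: upright block 14 mm (stop x) by 26 mm (stop y), reaching 24 mm below and 20 mm above this point. Its side faces across the rail (14 mm wide) have free room for fingers. The knob is 64 mm away along -y.
- tray_in (a point): Centre of the inner floor of the blue open tray, 110 x 120 x 25 mm outside (its x, y, z), walls 4 mm, floor 4 mm above the desk; fixed, on the left or the right of the desk.
- ink_jar: Amber ink jar, 52 mm wide, 70 mm tall, loose, on the side without the tray; origin under its centre. Leave it.
- eraser: White eraser 55 x 25 x 15 mm, loose, in front of the lamp. Leave it.
- marker_a: Marker pen with black cap, 140 mm long, 14 mm thick, loose, in front of the lamp; lies along its x. Leave it.
- marker_b: Marker pen with red cap, same size, loose, left of the lamp. Leave it.
- tape: Roll of tape lying flat, 90 mm wide, 24 mm tall, loose. Leave it.
- mug: White mug, 80 mm wide, 95 mm tall, loose. Leave it.

How it is judged:
By the outcome, as a careful person would: the job done as asked, in the order asked, and still so for the second after the job is handed in, while the arm keeps its last pose, push and grip.
It also fails if it takes over 58 s, if anything falls off the work surface, if the arm or the gripper's body presses on something with over 40 N, if the wrist force passes 120 N, or if a joint passes its speed limit or range.

## Robot

A 7-joint arm with a two-finger parallel gripper is mounted at the origin on the work surface. World frame = base frame: x ahead of the robot, y to its left, z up, the work surface at z = 0. Lengths are in mm, angles in rad, forces in N, time in s.
With the tool pointing down it reaches from about 400 to 850 mm from the base axis. Payload 4.5 kg.
Tool frame: the origin (TCP) lies at the very end of the fingers, on their centre line; the grasp point (between the pads) lies 19 mm behind it; z points along the fingers, y is the line along which they close (so a half turn about z gives the same grasp; the last joint's range is limited). The gripper opens to 85 mm and grips with 20 to 120 N. Pads are 22 mm wide; open, the fingers measure 114 mm over their backs; the gripper's body (76 mm by 85 mm) begins 54 mm behind the grasp point. The pads swing forward as they close: fully open they stand 13 mm farther back than shut.
Start: joints at [-1.145, 0.689, -0.195, 1.565, 0.157, 0.902, -0.215], TCP at [238.641, 577.673, 209.217] pointing down, gripper open.
Joint ranges: [-3.01, 3.01], [-0.46, 2.08], [-1.47, 1.51], [0.13, 2.56], [-1, 4.14], [0.04, 2.09], [-2.66, 2.66]. Speed limits (rad/s): [2.57, 2.57, 3.14, 3.14, 3.14, 3.14, 3.14].

## Interface

Orientations are given as a unit quaternion [x, y, z, w].
In Python, from workcell import status, vision, robot gives the robot as it stands.
- The arm moves only by the tool arm_command, never from a script. Its argument "moves" is a list of rows, each a list of 6 numbers: the shift along the tool's x, y, z scaled (see below), then the turn, a rotation vector about the tool's x, y, z scaled (see below). In form: [[dx, dy, dz, ax, ay, az], ...]. A call has 1 to 8 rows; each row shifts and turns the commanded pose from where the row before left it, along the tool's axes as they then stand; what a row does not reach is not made up. The controller multiplies each number of a shift by 0.04 m and each number of a turn by 6 degrees. A row lasts 1/12 s, in which the tool goes at most 41.7 mm and 7.16 degrees, less where a joint would pass 70% of its speed; a pose out of reach is approached as far as the arm can. A call with a number of a shift or a turn outside -1 to 1 is refused whole. A call with a gripper value outside its range is refused whole. "gripper" is the opening, from 0 (shut) to 1 (fully open), set as the call begins (left out, the last holds). The fingers move at their own pace and stop on an object; "squeeze" is the grip in N (left out, the last holds). Time passes only in rows, so rows that do not move let the fingers close. It gives the time, the measured TCP pose, the force, the opening and the grip force at its end, in the units of the state.
- status.sense(): the state, without advancing time (a new reading comes with each control period).
- vision.snapshot(name): name is "scene" or "top"; returns a dict with "pixels" (420x560x3 uint8, red, green, blue), "vfov" (degrees; the focal length in pixels is half the picture's height over the tangent of half this angle, whatever the lens; pixels are square), "cx", "cy" (the principal point, pixels), "T" (4x4, takes a point from camera to world coordinates). Camera axes: x right, y down, z forward; pixel columns grow to the right and rows downward; lengths in mm; the calibration is good to about 2 mm. A picture is of the moment at which its call begins. There is no depth.
- robot.sign_off(): hands the job in; it is judged then, once.
The state is a dict: "time": time; "joints": joint angles; "qd": joint speeds; "effort": joint torques, N m; "tcp_pos": TCP position; "ee_rot": TCP orientation; "contact_force": force on the tool from outside, world axes, zero at the start; "wrist_torque": the same for the moment, N m; "width": finger opening in mm; "grasp_force": force on a finger pad.
Only numpy, scipy, OpenCV 4.12 (cv2) and the standard library are available. Lean on these libraries where they do the work, as an engineer would, in place of code of your own. Each camera call takes 0.05 s, during which the arm holds its last target. There are 200 camera calls.

## Working session

There is one attempt and no reset: what is moved stays moved. The work goes in short steps, Python scripts to look and compute and a tool call to move; the robot and the scene stay as the last step left them, time stands still between calls to the robot, and variables do not carry over. Pictures are saved under pics/ and viewed, at most 10 in all, crops included, and the job is handed in when it is done.

Besides the shell and the picture viewer there is one more tool, called after "Call:" in YAML: its name, and indented under it one key for each argument. arm_command: Moves the arm, as the interface text tells. Its arguments: {"type":"object","properties":{"moves":{"type":"array","items":{"type":"array","items":{"type":"number","minimum":-1,"maximum":1}}},"gripper":{"type":"number"},"squeeze":{"type":"number"}},"required":["moves"]}

```bash
ls; mkdir -p pics; cat > h.py <<'E'
import numpy as np, cv2
from workcell import status, vision, robot
from scipy.spatial.transform import Rotation as R
def snap(n,f=None):
    s=vision.snapshot(n)
    if f: cv2.imwrite('pics/'+f,cv2.cvtColor(s['pixels'],cv2.COLOR_RGB2BGR))
    return s
def ray(s,u,v):
    f=s['pixels'].shape[0]/2/np.tan(np.radians(s['vfov'])/2);T=np.array(s['T'])
    d=T[:3,:3]@np.array([(u-s['cx'])/f,(v-s['cy'])/f,1]);return T[:3,3],d/np.linalg.norm(d)
def plane(s,u,v,z):
    o,d=ray(s,u,v);return o+d*(z-o[2])/d[2]
def two(s1,p1,s2,p2):
    (o1,d1),(o2,d2)=ray(s1,*p1),ray(s2,*p2)
    t=np.linalg.lstsq(np.c_[d1,-d2],o2-o1,rcond=None)[0]
    a,b=o1+t[0]*d1,o2+t[1]*d2;return (a+b)/2,np.linalg.norm(a-b)
def proj(s,P):
    f=s['pixels'].shape[0]/2/np.tan(np.radians(s['vfov'])/2);T=np.array(s['T'])
    c=T[:3,:3].T@(np.array(P)-T[:3,3]);return c[:2]/c[2]*f+[s['cx'],s['cy']]
def blobs(s,lo,hi,amin=15):
    h=cv2.cvtColor(s['pixels'],cv2.COLOR_RGB2HSV);m=cv2.inRange(h,np.array(lo),np.array(hi))
    n,l,st,c=cv2.connectedComponentsWithStats(m)
    return [(st[i].tolist(),c[i].round(1).tolist()) for i in range(1,n) if st[i][4]>=amin],m
E
python3 - <<'E'
from h import *
for n in ('top','scene'):
    s=snap(n,n+'1.png');print(n,s['vfov'],s['cx'],s['cy'],np.round(s['T'],3).tolist())
    for k,lo,hi in (('red',(0,150,90),(6,255,255)),('red2',(174,150,90),(180,255,255)),('orange',(8,150,120),(18,255,255)),('blue',(100,120,60),(125,255,255))):
        print(k,blobs(s,lo,hi)[0])
st=status.sense();print(st)
print(R.from_quat(st['ee_rot']).as_matrix().round(3))
E
```

```text
pics
top 54.18306628492259 279.4417257316324 214.6067112593866 [[0.024, -0.983, 0.18, 337.342], [-1.0, -0.023, 0.01, 5.483], [-0.006, -0.18, -0.984, 1119.407], [0.0, 0.0, 0.0, 1.0]]
red [([386, 69, 5, 4, 16], [388.2, 70.7]), ([452, 70, 5, 5, 15], [454.2, 72.2]), ([395, 78, 5, 5, 18], [396.7, 79.7]), ([403, 87, 5, 5, 18], [405.3, 89.1]), ([412, 96, 5, 5, 19], [413.9, 98.2]), ([166, 149, 8, 14, 62], [169.7, 155.6]), ([535, 162, 5, 4, 18], [537.0, 163.3]), ([547, 169, 5, 4, 17], [548.9, 170.8]), ([287, 205, 12, 6, 66], [292.8, 207.5]), ([288, 212, 11, 6, 53], [293.0, 214.9])]
red2 []
orange [([181, 75, 35, 27, 635], [198.0, 88.1]), ([403, 78, 5, 4, 15], [405.1, 79.9]), ([412, 86, 4, 6, 17], [413.5, 88.8]), ([362, 93, 5, 7, 16], [364.1, 96.4]), ([421, 96, 4, 5, 17], [422.5, 98.4]), ([357, 101, 42, 11, 105], [377.2, 109.0]), ([400, 108, 52, 5, 108], [425.4, 110.8]), ([532, 151, 5, 5, 19], [533.8, 153.2]), ([544, 159, 4, 5, 16], [545.5, 161.0]), ([555, 167, 5, 4, 17], [557.1, 168.6]), ([317, 203, 6, 7, 32], [319.5, 206.0])]
blue [([369, 68, 6, 6, 24], [371.8, 70.4]), ([378, 69, 5, 4, 18], 
[... 1970 characters left out ...]
 0.1573151 ,
        0.90249527, -0.21505881]), 'qd': array([-0.00069626, -0.00185612,  0.00015174, -0.00274081, -0.00023683,
        0.00139556,  0.00045743]), 'effort': array([-3.71545364e-03, -5.40597081e+01, -1.27166905e+00, -1.58984399e+01,
        9.36721684e-03,  4.36532879e-03, -5.59424763e-06]), 'tcp_pos': array([238.45974358, 577.04142123, 208.45092007]), 'ee_rot': array([ 1.94580505e-01,  9.80886191e-01, -8.35597785e-04, -9.62766170e-05]), 'contact_force': array([0.35784517, 0.00062907, 0.06477696]), 'wrist_torque': array([-0.01960136,  0.02480275,  0.00833983]), 'grasp_force': 0.0, 'width': 85.7004385476848}
[[-0.924  0.382 -0.001]
 [ 0.382  0.924 -0.002]
 [-0.    -0.002 -1.   ]]
```

View pics/top1.png

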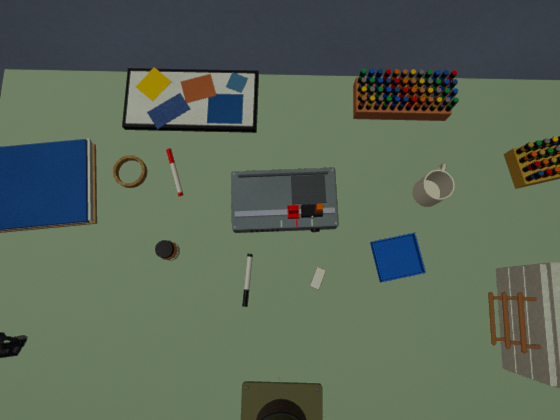

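View pics/scene1.png

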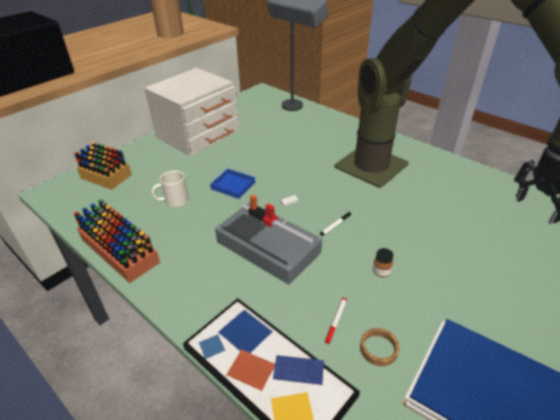

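The top view shows the lamp at about (285,200) with its rail horizontal and +y to the left. The red stop is at (293,211), the orange knob at (319,208), the tray at (397,257) and the mug at (433,188). Next, a closer crop of both views.

```bash
python3 - <<'E'
from h import *
t=snap('top');s=snap('scene')
a=t['pixels'][155:245,220:350];b=s['pixels'][185:285,205:335]
a=cv2.resize(a,(780,540),interpolation=cv2.INTER_CUBIC);b=cv2.resize(b,(780,600),interpolation=cv2.INTER_CUBIC)
cv2.imwrite('pics/a2.png',a[...,::-1]);cv2.imwrite('pics/b2.png',b[...,::-1])
# tray
_,m=blobs(t,(100,120,60),(125,255,255));c=[c for c in cv2.findContours(m,0,2)[0] if 1500<cv2.contourArea(c)<4000][0]
r=cv2.minAreaRect(c);box=cv2.boxPoints(r);P=np.array([plane(t,*p,20) for p in box]);print('tray',P.round(1),P.mean(0))
_,m=blobs(s,(100,120,60),(125,255,255));c=[c for c in cv2.findContours(m,0,2)[0] if 500<cv2.contourArea(c) and cv2.boundingRect(c)[1]<180][0]
M=cv2.moments(c);print('tray scene',plane(s,M['m10']/M['m00'],M['m01']/M['m00'],12))
E
```

```text
tray [[ 470.  -227.4   20. ]
 [ 503.3 -349.    20. ]
 [ 393.1 -372.4   20. ]
 [ 360.8 -253.    20. ]] [ 431.81514194 -300.45222112   20.        ]
tray scene [ 431.77525683 -302.78233617   12.        ]
```

View pics/a2.png

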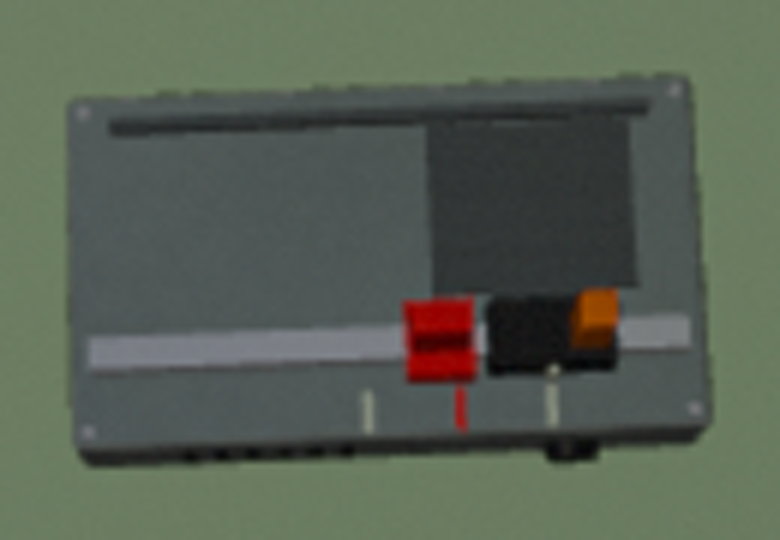

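View pics/b2.png

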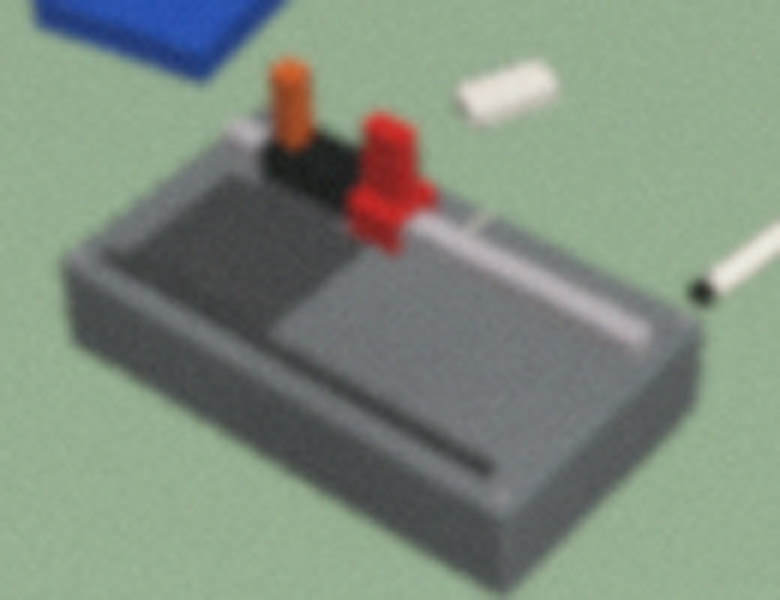

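The crops show the lamp's four corner screws at crop pixels (83,112), (675,90), (695,407) and (88,432). The stop handle top is near (440,315), the knob top near (598,298) and the marks at y≈410. The lamp pose comes from the screws, and I'll check it against the knob and stop.

```bash
cat >> h.py <<'E'
def lampT(L,o,yaw):
    c,s=np.cos(yaw),np.sin(yaw);return np.array([o[0]+c*L[0]-s*L[1],o[1]+s*L[0]+c*L[1],L[2]])
E
python3 - <<'E'
from h import *
t=snap('top');s=snap('scene')
A=lambda x,y:((x+.5)/6-.5+220,(y+.5)/6-.5+155)
B=lambda x,y:((x+.5)/6-.5+205,(y+.5)/6-.5+185)
P=np.array([plane(t,*A(*p),60) for p in((83,112),(675,90),(695,407),(88,432))])
o=P.mean(0);print(P.round(1),o, [np.linalg.norm(P[i]-P[i-1]).round(1) for i in range(4)])
d=P[0]-P[1]+P[3]-P[2];yaw=np.arctan2(-d[0],d[1]);e=P[0]-P[3]+P[1]-P[2];print('yaw',yaw,np.arctan2(e[1],e[0]))
for n,L in(('knobtop',(-40,-86,130.5)),('stop top',(-40,-22,126)),('saddletopfrontL',(-56,-7,84)),('c1',(-80,140,60)),('c2',(80,140,60)),('c3',(80,-140,60))):
    W=lampT(L,o,yaw);a=proj(t,W);b=proj(s,W)
    print(n,W.round(1),'A',((a-[220,155]+.5)*6-.5).round(),'B',((b-[205,185]+.5)*6-.5).round())
print(two(t,A(598,300),s,B(291,68)),two(t,A(440,315),s,B(390,122)))
E
```

```text
[[ 641.   142.2   60. ]
 [ 657.1 -121.4   60. ]
 [ 514.  -130.3   60. ]
 [ 496.9  133.6   60. ]] [577.23302019   6.03064051  60.        ] [np.float64(144.4), np.float64(264.1), np.float64(143.3), np.float64(264.5)]
yaw 0.06297092158085162 0.060683067037153725
knobtop [542.7 -82.3 130.5] A [600. 307.] B [289.  71.]
stop top [538.7 -18.4 126. ] A [443. 316.] B [389. 128.]
saddletopfrontL [521.8  -4.5  84. ] A [407. 373.] B [435. 189.]
c1 [488.6 140.7  60. ] A [ 71. 450.] B [707. 322.]
c2 [648.3 150.8  60. ] A [65. 96.] B [504. 521.]
c3 [ 665.9 -128.7   60. ] A [691.  71.] B [ 55. 261.]
(array([544.27731   , -80.38410125, 134.35031851]), np.float64(2.1327712867863857)) (array([538.40368771, -17.28382707, 129.85425183]), np.float64(0.7873733268171129))
```

Call:
arm_command:
  moves:
    - [0,0,0,0,0,1]
    - [0,0,0,0,0,1]
    - [0,0,0,0,0,1]
    - [0,0,0,0,0,1]
    - [0,0,0,0,0,1]
    - [0,0,0,0,0,1]
    - [0,0,0,0,0,1]
    - [0,0,0,0,0,1]
  gripper: 0.7

```text
time: 0.97
tcp_pos: [238.5, 577.6, 209.1]
ee_rot: [0.579, 0.815, -0.0, -0.0]
contact_force: [0.5, 0.5, -0.5]
width: 60.0
grasp_force: 0.0
```

Call:
arm_command:
  moves:
    - [0,0,0,0,0,1]
    - [0,0,0,0,0,1]
    - [0,0,0,0,0,0.65]
    - [0,0,0,0,0,0]

```text
time: 1.3
tcp_pos: [238.4, 577.7, 209.1]
ee_rot: [0.685, 0.729, -0.0, 0.0]
contact_force: [0.5, 0.6, -0.0]
width: 60.1
grasp_force: 0.0
```

```bash
cat >> h.py <<'E'
def togo(P,yaw=None,ax=1):
    "units to target P; yaw = world angle wanted for tool axis ax (mod pi)"
    st=status.sense();r=R.from_quat(st['ee_rot']);M=r.as_matrix()
    print('t',round(st['time'],2),'tcp',st['tcp_pos'].round(1),'F',st['contact_force'].round(1),'w',round(st['width'],1),'g',round(st['grasp_force'],1),'q7',st['joints'].round(2)[6],'z',M[:,2].round(3))
    print('units',(M.T@(np.array(P)-st['tcp_pos'])/40).round(2))
    if yaw is not None:
        d=yaw-np.arctan2(M[1,ax],M[0,ax]);d=(d+np.pi/2)%np.pi-np.pi/2;print('az',(-np.degrees(d)/6).round(2))
E
python3 -c "
from h import *
togo((538.7,-18,190),.062)"
```

```text
t 1.3 tcp [238.4 577.7 209.1] F [ 0.5  0.6 -0. ] w 60.1 g 0.0 q7 -1.09 z [ 0. -0. -1.]
units [-15.33   6.56   0.48]
az 0.0
```

Call:
arm_command:
  moves:
    - [-0.9,0.38,0,0,0,0]
    - [-0.9,0.38,0,0,0,0]
    - [-0.9,0.38,0,0,0,0]
    - [-0.9,0.38,0,0,0,0]
    - [-0.9,0.38,0,0,0,0]
    - [-0.9,0.38,0,0,0,0]
    - [-0.9,0.38,0,0,0,0]
    - [-0.9,0.38,0,0,0,0]

```text
time: 1.97
tcp_pos: [378.9, 296.4, 209.4]
ee_rot: [0.683, 0.73, 0.0, -0.0]
contact_force: [0.8, 0.1, -0.3]
width: 59.8
grasp_force: 0.0
```

Call:
arm_command:
  moves:
    - [-0.9,0.38,0,0,0,0]
    - [-0.9,0.38,0,0,0,0]
    - [-0.9,0.38,0,0,0,0]
    - [-0.9,0.38,0,0,0,0]
    - [-0.9,0.38,0,0,0,0]
    - [-0.9,0.38,0,0,0,0]
    - [-0.9,0.38,0,0,0,0]
    - [0,0,0,0,0,0]

```text
time: 2.63
tcp_pos: [504.3, 43.3, 209.7]
ee_rot: [0.688, 0.725, -0.0, 0.003]
contact_force: [0.9, -0.9, -0.4]
width: 59.3
grasp_force: 0.0
```

```bash
python3 -c "
from h import *
togo((538.7,-18,190),.062)"
```

```text
t 2.63 tcp [504.3  43.3 209.7] F [ 0.9 -0.9 -0.4] w 59.3 g 0.0 q7 -0.09 z [ 0.004 -0.005 -1.   ]
units [-1.57  0.78  0.5 ]
az -0.09
```

Call:
arm_command:
  moves:
    - [-0.8,0.4,0.2,0,0,0]
    - [-0.77,0.38,0.3,0,0,0]
    - [0,0,0.5,0,0,0]
    - [0,0,0,0,0,0]
    - [0,0,0,0,0,0]

```text
time: 3.05
tcp_pos: [534.8, -7.0, 168.6]
ee_rot: [0.684, 0.73, -0.001, -0.001]
contact_force: [-0.3, 0.7, -0.1]
width: 59.5
grasp_force: 0.0
```

```bash
python3 - <<'E'
from h import *
togo((538.7,-18,89),.062)
a=snap('top')['pixels'][150:240,225:355];b=snap('scene')['pixels'][150:250,205:335]
b=cv2.resize(b,(400,308),interpolation=cv2.INTER_CUBIC);a=cv2.resize(a,(400,308),interpolation=cv2.INTER_CUBIC)
cv2.imwrite('pics/c3.png',np.hstack([a,b])[...,::-1])
E
```

```text
t 3.05 tcp [534.8  -7.  168.6] F [-0.3  0.7 -0.1] w 59.5 g 0.0 q7 0.02 z [-0.003  0.001 -1.   ]
units [-0.28  0.08  1.99]
az 0.03
```

View pics/c3.png

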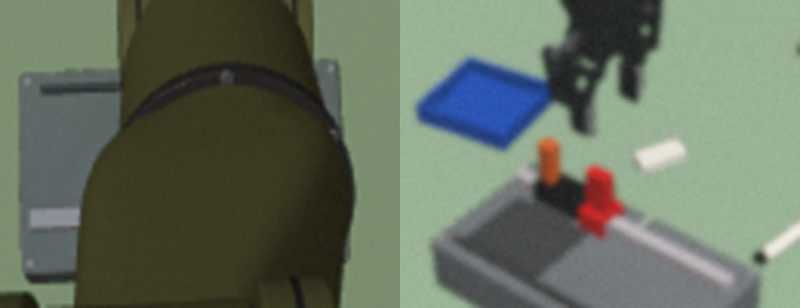

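The top view is now blocked by the arm. In the scene view the fingers straddle the rail direction above the stop, so I'll descend.

Call:
arm_command:
  moves:
    - [-0.28,0.08,0,0,0,0]
    - [0,0,0,0,0,0]
    - [0,0,0.6,0,0,0]
    - [0,0,0.6,0,0,0]
    - [0,0,0.5,0,0,0]
    - [0,0,0.25,0,0,0]
    - [0,0,0,0,0,0]
    - [0,0,0,0,0,0]

```text
time: 3.82
tcp_pos: [539.9, -18.4, 91.6]
ee_rot: [0.684, 0.729, 0.0, 0.0]
contact_force: [0.5, -0.1, 0.2]
width: 59.9
grasp_force: 0.0
```

```bash
python3 - <<'E'
from h import *
togo((538.7,-18,89),.062)
b=snap('scene')['pixels'][165:265,215:325]
b=cv2.resize(b,(660,600),interpolation=cv2.INTER_CUBIC)
cv2.imwrite('pics/c4.png',b[...,::-1])
E
```

```text
t 3.82 tcp [539.9 -18.4  91.6] F [ 0.5 -0.1  0.2] w 59.9 g 0.0 q7 0.04 z [ 0. -0. -1.]
units [ 0.01 -0.03  0.06]
az 0.02
```

View pics/c4.png

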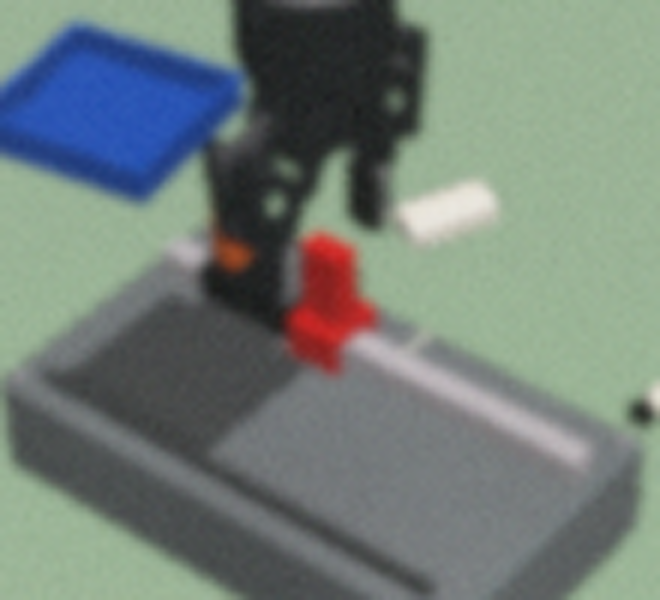

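The near finger sits left of the handle in the picture, possibly only because of perspective. I'll check by projecting the expected fingertip positions.

```bash
python3 - <<'E'
from h import *
s=snap('scene')
q=lambda W:((proj(s,W)-[215,165]+.5)*6-.5).round()
for n,W in(('near tip +y',(571,-5,95)),('near tip -y',(572,-27,95)),('far tip',(510,-20,95)),('handle top',(538.7,-18.4,126)),('knob top',(542.7,-82.3,130))):print(n,q(W))
E
```

```text
near tip +y [305. 341.]
near tip -y [271. 322.]
far tip [368. 267.]
handle top [329. 248.]
knob top [229. 191.]
```

Prediction and picture agree: near tip about (285,325), handle top (329,248). Closing the gripper.

Call:
arm_command:
  moves:
    - [0,0,0,0,0,0]
    - [0,0,0,0,0,0]
    - [0,0,0,0,0,0]
    - [0,0,0,0,0,0]
    - [0,0,0,0,0,0]
    - [0,0,0,0,0,0]
  gripper: 0
  squeeze: 50

```text
time: 4.42
tcp_pos: [538.8, -18.4, 91.7]
ee_rot: [0.684, 0.729, -0.0, -0.0]
contact_force: [-2.3, -0.3, 5.5]
width: 12.6
grasp_force: 50.2
```

Call:
arm_command:
  moves:
    - [0,0,-0.1,0,0,0]
    - [0,0,-0.1,0,0,0]
    - [0,0,-0.15,0,0,0]
    - [0,0,-0.15,0,0,0]
    - [0,0,-0.15,0,0,0]
    - [0,0,-0.15,0,0,0]
    - [0,0,-0.2,0,0,0]
    - [0,0,0,0,0,0]

```text
time: 5.08
tcp_pos: [540.8, -18.4, 132.9]
ee_rot: [0.684, 0.729, 0.001, 0.001]
contact_force: [-0.5, 0.1, -1.2]
width: 12.6
grasp_force: 49.9
```

Call:
arm_command:
  moves:
    - [0,0,-0.5,0,0,0]
    - [0,0,-0.7,0,0,0]
    - [0,0,-0.7,0,0,0]
    - [0,0,-0.3,0,0,0]
    - [0,0,0,0,0,0]

```text
time: 5.5
tcp_pos: [541.8, -18.5, 222.2]
ee_rot: [0.684, 0.729, 0.002, 0.002]
contact_force: [1.0, -0.0, -1.3]
width: 12.3
grasp_force: 49.9
```

```bash
python3 - <<'E'
from h import *
togo((431.8,-300.5,180),.062)
s=snap('scene','s5.png');print(blobs(s,(0,150,90),(6,255,255))[0])
E
```

```text
t 5.5 tcp [541.8 -18.5 222.2] F [ 1.  -0.  -1.3] w 12.3 g 49.9 q7 0.04 z [ 0.007  0.    -1.   ]
units [-6.86 -3.2   1.04]
az 0.01
[([261, 168, 14, 23, 159], [267.6, 181.2]), ([114, 221, 9, 5, 25], [116.9, 223.2]), ([110, 230, 9, 4, 25], [113.0, 231.3]), ([105, 238, 7, 5, 26], [107.8, 239.7]), ([326, 327, 9, 16, 71], [329.8, 334.3])]
```

Call:
arm_command:
  moves:
    - [-0.4,-0.2,0,0,0,0]
    - [-0.8,-0.38,0,0,0,0]
    - [-0.86,-0.4,0,0,0,0]
    - [-0.86,-0.4,0,0,0,0]
    - [-0.86,-0.4,0,0,0,0]
    - [-0.86,-0.4,0,0,0,0]
    - [-0.86,-0.4,0,0,0,0]
    - [-0.7,-0.32,0,0,0,0]

```text
time: 6.22
tcp_pos: [436.8, -275.6, 217.5]
ee_rot: [0.685, 0.729, -0.001, -0.001]
contact_force: [-0.5, 0.1, -1.3]
width: 13.2
grasp_force: 49.9
```

Call:
arm_command:
  moves:
    - [-0.5,-0.24,0.2,0,0,0]
    - [-0.2,-0.1,0.4,0,0,0]
    - [0,0,0.5,0,0,0]
    - [0,0,0,0,0,0]
    - [0,0,0,0,0,0]

```text
time: 6.63
tcp_pos: [426.5, -300.9, 173.5]
ee_rot: [0.684, 0.729, -0.0, -0.002]
contact_force: [0.3, -0.7, -0.4]
width: 12.7
grasp_force: 49.8
```

```bash
python3 - <<'E'
from h import *
togo((431.8,-300.5,45),.062)
s=snap('scene');print(blobs(s,(0,150,90),(6,255,255))[0])
E
```

```text
t 6.63 tcp [ 426.5 -300.9  173.5] F [ 0.3 -0.7 -0.4] w 12.7 g 49.8 q7 0.58 z [-0.004  0.003 -1.   ]
units [-0.01  0.15  3.21]
az 0.02
[([225, 134, 12, 19, 111], [230.1, 144.7]), ([114, 160, 5, 4, 15], [116.0, 161.4]), ([114, 222, 9, 4, 23], [116.8, 223.2]), ([110, 229, 9, 5, 26], [112.7, 231.1]), ([105, 238, 7, 5, 27], [107.9, 239.9]), ([326, 327, 9, 16, 71], [329.8, 334.3])]
```

Call:
arm_command:
  moves:
    - [0,0.13,0.5,0,0,0]
    - [0,0,0.8,0,0,0]
    - [0,0,0.8,0,0,0]
    - [0,0,0.6,0,0,0]
    - [0,0,0.35,0,0,0]
    - [0,0,0.15,0,0,0]
    - [0,0,0,0,0,0]
    - [0,0,0,0,0,0]

```text
time: 7.35
tcp_pos: [434.0, -301.8, 48.0]
ee_rot: [0.684, 0.73, 0.0, 0.001]
contact_force: [-0.3, -0.2, -1.3]
width: 12.7
grasp_force: 49.9
```

Call:
arm_command:
  moves:
    - [0,0,0.04,0,0,0]
    - [0,0,0.04,0,0,0]
    - [0,0,0.04,0,0,0]
    - [0,0,0.04,0,0,0]
    - [0,0,0,0,0,0]
    - [0,0,0,0,0,0]

```text
time: 7.85
tcp_pos: [433.0, -301.7, 40.8]
ee_rot: [0.684, 0.729, 0.0, -0.0]
contact_force: [-0.0, -0.1, -0.7]
width: 12.8
grasp_force: 49.9
```

Call:
arm_command:
  moves:
    - [0,0,0.04,0,0,0]
    - [0,0,0.03,0,0,0]
    - [0,0,0.03,0,0,0]
    - [0,0,0,0,0,0]
    - [0,0,0,0,0,0]

```text
time: 8.27
tcp_pos: [433.0, -301.7, 36.6]
ee_rot: [0.684, 0.729, 0.0, -0.0]
contact_force: [-0.0, 0.0, -0.1]
width: 12.5
grasp_force: 49.9
```

Call:
arm_command:
  moves:
    - [0,0,0.02,0,0,0]
    - [0,0,0.02,0,0,0]
    - [0,0,0,0,0,0]
    - [0,0,0,0,0,0]

```text
time: 8.6
tcp_pos: [433.0, -301.8, 35.6]
ee_rot: [0.684, 0.729, 0.0, 0.0]
contact_force: [-0.3, 0.1, 5.2]
width: 12.7
grasp_force: 50.6
```

Call:
arm_command:
  moves:
    - [0,0,0,0,0,0]
    - [0,0,0,0,0,0]
    - [0,0,0,0,0,0]
    - [0,0,0,0,0,0]
    - [0,0,0,0,0,0]
  gripper: 0.5

```text
time: 9.02
tcp_pos: [433.1, -301.7, 35.0]
ee_rot: [0.684, 0.729, 0.0, -0.0]
contact_force: [-0.3, -0.2, -0.3]
width: 42.9
grasp_force: 0.0
```

Call:
arm_command:
  moves:
    - [0,0,-0.2,0,0,0]
    - [0,0,-0.5,0,0,0]
    - [0,0,-0.8,0,0,0]
    - [0,0,-0.9,0,0,0]
    - [0,0,-0.9,0,0,0]
    - [0,0,-0.7,0,0,0]
    - [0,0,0,0,0,0]

```text
time: 9.6
tcp_pos: [436.1, -303.9, 201.2]
ee_rot: [0.684, 0.729, 0.001, 0.006]
contact_force: [1.0, 0.1, -0.2]
width: 42.4
grasp_force: 0.0
```

```bash
python3 - <<'E'
from h import *
togo((542.7,-82.3,190),.062,0)
t=snap('top');s=snap('scene')
for x in (t,s):print(blobs(x,(0,150,90),(6,255,255),30)[0])
a=t['pixels'][140:290,220:440];b=s['pixels'][150:250,190:336]
b=cv2.resize(b,(396,270),interpolation=cv2.INTER_CUBIC);a=cv2.resize(a,(396,270),interpolation=cv2.INTER_CUBIC)
cv2.imwrite('pics/c6.png',np.hstack([a,b])[...,::-1])
E
```

```text
t 9.6 tcp [ 436.1 -303.9  201.2] F [ 1.   0.1 -0.2] w 42.4 g 0.0 q7 0.58 z [ 0.01  -0.006 -1.   ]
units [5.36 3.01 0.27]
az -14.99
[([166, 149, 8, 14, 63], [169.7, 155.5]), ([393, 252, 14, 10, 101], [398.9, 256.3])]
[([229, 169, 8, 17, 67], [231.7, 177.0]), ([326, 327, 9, 16, 70], [329.7, 334.3])]
```

View pics/c6.png

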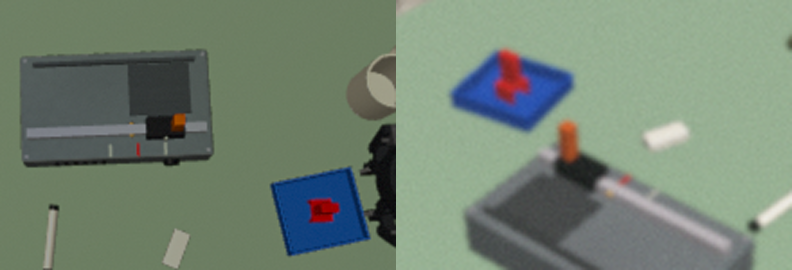

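The stop stands upright in the tray. The shutter pointer is free and still shut. Next I turn the gripper 90° so it holds the knob along the sliding direction.

Call:
arm_command:
  moves:
    - [0,0,0,0,0,1]
    - [0,0,0,0,0,1]
    - [0,0,0,0,0,1]
    - [0,0,0,0,0,1]
    - [0,0,0,0,0,1]
    - [0,0,0,0,0,1]
    - [0,0,0,0,0,1]
    - [0,0,0,0,0,1]

```text
time: 10.37
tcp_pos: [432.0, -301.0, 193.7]
ee_rot: [0.923, 0.386, -0.001, -0.001]
contact_force: [0.1, 0.2, -0.7]
width: 42.8
grasp_force: 0.0
```

Call:
arm_command:
  moves:
    - [0,0,0,0,0,1]
    - [0,0,0,0,0,1]
    - [0,0,0,0,0,1]
    - [0,0,0,0,0,1]
    - [0,0,0,0,0,1]
    - [0,0,0,0,0,1]
    - [0,0,0,0,0,1]
    - [0,0,0,0,0,0]

```text
time: 11.03
tcp_pos: [432.1, -300.9, 193.7]
ee_rot: [1.0, 0.031, -0.002, -0.001]
contact_force: [0.1, 0.1, 0.3]
width: 42.9
grasp_force: 0.0
```

```bash
python3 - <<'E'
from h import *
togo((542.7,-82.3,190),.062,0)
t=snap('top')
h=blobs(t,(8,150,100),(18,255,255),20)[0];print([x for x in h if 300<x[1][0]<340 and 190<x[1][1]<220])
E
```

```text
t 11.03 tcp [ 432.1 -300.9  193.7] F [0.1 0.1 0.3] w 42.9 g 0.0 q7 -0.56 z [-0.003  0.001 -1.   ]
units [ 3.09 -5.29  0.09]
az -0.01
[([316, 203, 7, 7, 46], [319.1, 206.0])]
```

Call:
arm_command:
  moves:
    - [0.3,-0.5,0,0,0,0]
    - [0.48,-0.82,0,0,0,0]
    - [0.48,-0.82,0,0,0,0]
    - [0.48,-0.82,0,0,0,0]
    - [0.48,-0.82,0,0,0,0]
    - [0.48,-0.82,0,0,0,0]
    - [0.4,-0.7,0,0,0,0]
    - [0,0,0,0,0,0]

```text
time: 11.75
tcp_pos: [546.2, -72.9, 193.5]
ee_rot: [0.999, 0.04, -0.0, -0.003]
contact_force: [0.7, 0.4, -0.9]
width: 42.6
grasp_force: 0.0
```

Call:
arm_command:
  moves:
    - [0,0,0,0,0,0]
    - [0,0,0,0,0,0]

```text
time: 11.92
tcp_pos: [542.5, -82.9, 194.7]
ee_rot: [0.999, 0.033, -0.001, 0.0]
contact_force: [1.0, -0.7, 0.2]
width: 43.1
grasp_force: 0.0
```

```bash
python3 -c "
from h import *
togo((543,-82,95),.062,0)"
```

```text
t 11.92 tcp [542.5 -82.9 194.7] F [ 1.  -0.7  0.2] w 43.1 g 0.0 q7 -0.97 z [-0.002 -0.001 -1.   ]
units [ 0.02 -0.02  2.49]
az 0.03
```

Call:
arm_command:
  moves:
    - [0,0,0.5,0,0,0]
    - [0,0,0.6,0,0,0]
    - [0,0,0.5,0,0,0]
    - [0,0,0.4,0,0,0]
    - [0,0,0.3,0,0,0]
    - [0,0,0.15,0,0,0]
    - [0,0,0,0,0,0]
    - [0,0,0,0,0,0]

```text
time: 12.58
tcp_pos: [543.0, -83.6, 97.5]
ee_rot: [1.0, 0.031, -0.0, 0.0]
contact_force: [0.6, 0.2, 0.4]
width: 42.9
grasp_force: 0.0
```

Call:
arm_command:
  moves:
    - [0,0,0,0,0,0]
    - [0,0,0,0,0,0]
    - [0,0,0,0,0,0]
    - [0,0,0,0,0,0]
    - [0,0,0,0,0,0]
  gripper: 0
  squeeze: 60

```text
time: 13.0
tcp_pos: [543.8, -82.0, 98.3]
ee_rot: [0.999, 0.032, 0.001, -0.0]
contact_force: [-1.9, 0.4, 5.8]
width: 13.7
grasp_force: 58.8
```

```bash
python3 - <<'E'
from h import *
togo((543,-82,95),.062,0)
b=snap('scene')['pixels'][165:265,215:325]
b=cv2.resize(b,(660,600),interpolation=cv2.INTER_CUBIC)
cv2.imwrite('pics/c7.png',b[...,::-1])
E
```

```text
t 13.0 tcp [543.8 -82.   98.3] F [-1.9  0.4  5.8] w 13.7 g 58.8 q7 -0.88 z [ 0.002  0.001 -1.   ]
units [-0.02 -0.    0.08]
az 0.02
```

View pics/c7.png

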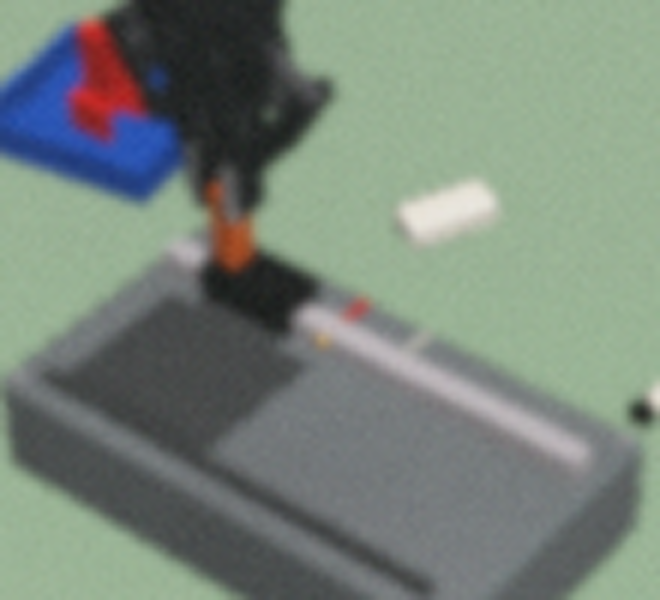

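The knob is held between the pads and the shutter is shut. Sliding 40 mm along the lamp's +y.

Call:
arm_command:
  moves:
    - [0,-0.1,0,0,0,0]
    - [0,-0.2,0,0,0,0]
    - [0,-0.2,0,0,0,0]
    - [0,-0.2,0,0,0,0]
    - [0,-0.2,0,0,0,0]
    - [0,-0.1,0,0,0,0]
    - [0,0,0,0,0,0]
    - [0,0,0,0,0,0]

```text
time: 13.72
tcp_pos: [541.6, -46.3, 98.3]
ee_rot: [1.0, 0.031, 0.002, 0.003]
contact_force: [-1.7, -8.4, 4.2]
width: 14.1
grasp_force: 59.0
```

```bash
python3 - <<'E'
from h import *
w=np.array((543.8,-82,98.3))+40*np.array([-np.sin(.062),np.cos(.062),0])
togo(w,.062,0)
s=snap('scene');t=snap('top')
b=cv2.resize(s['pixels'][165:265,215:325],(396,360),interpolation=cv2.INTER_CUBIC);a=cv2.resize(t['pixels'][155:245,220:319],(396,360),interpolation=cv2.INTER_CUBIC)
cv2.imwrite('pics/c8.png',np.hstack([a,b])[...,::-1])
E
```

```text
t 13.72 tcp [541.6 -46.3  98.3] F [-1.7 -8.4  4.2] w 14.1 g 59.0 q7 -0.94 z [ 0.003 -0.006 -1.   ]
units [-0.   -0.11 -0.  ]
az -0.0
```

View pics/c8.png

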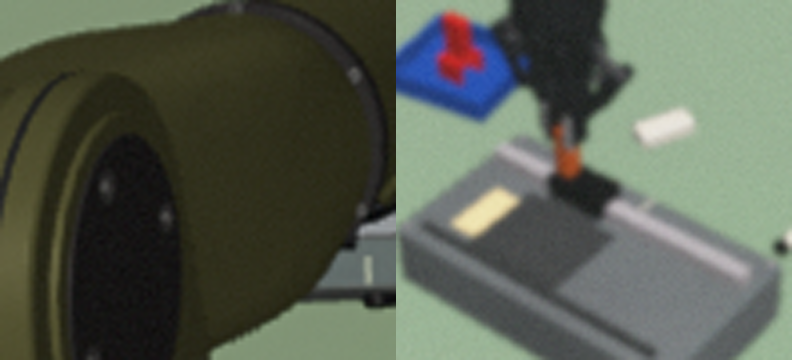

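The shutter has moved 36 mm: the TCP moved 35.7 mm and the 8.4 N spring force also implies 36. About 4 mm to go.

Call:
arm_command:
  moves:
    - [0,-0.06,0,0,0,0]
    - [0,-0.05,0,0,0,0]
    - [0,0,0,0,0,0]
    - [0,0,0,0,0,0]
    - [0,0,0,0,0,0]
    - [0,0,0,0,0,0]

```text
time: 14.32
tcp_pos: [541.4, -42.7, 98.3]
ee_rot: [1.0, 0.03, 0.002, 0.003]
contact_force: [-0.5, -9.3, 4.2]
width: 14.2
grasp_force: 59.0
```

```bash
python3 - <<'E'
from h import *
w=np.array((543.8,-82,98.3))+40*np.array([-np.sin(.062),np.cos(.062),0])
togo(w,.062,0)
s=snap('scene')
# knob centroid: project expected positions and compare with orange blob
print([x for x in blobs(s,(6,140,80),(18,255,255),15)[0] if 230<x[1][0]<300 and 170<x[1][1]<240])
# light patch uncovered and dark carriage: crop
b=cv2.resize(s['pixels'][175:245,235:315],(640,560),interpolation=cv2.INTER_CUBIC);cv2.imwrite('pics/c9.png',b[...,::-1])
for d in (0,36,40,44):
    o=(577.2,6.0);q=lambda L:((proj(s,lampT(L,o,.062))-[235,175]+.5)*8-.5).round()
    print(d,'carr +y end top near corner',q((-25,-42+d,86)),'top far',q((-55,-42+d,86)),'near bottom -y..',q((-25,-98+d,86)))
print('whitemark',q((-60,-70+80,60)))
E
```

```text
t 14.32 tcp [541.4 -42.7  98.3] F [-0.5 -9.3  4.2] w 14.2 g 59.0 q7 -0.94 z [ 0.004 -0.007 -1.   ]
units [-0.   -0.02  0.  ]
az -0.01
[([261, 206, 6, 9, 43], [263.3, 210.5])]
0 carr +y end top near corner [215. 333.] top far [266. 292.] near bottom -y.. [102. 275.]
36 carr +y end top near corner [290. 372.] top far [341. 330.] near bottom -y.. [174. 312.]
40 carr +y end top near corner [298. 377.] top far [350. 334.] near bottom -y.. [182. 316.]
44 carr +y end top near corner [307. 381.] top far [358. 339.] near bottom -y.. [190. 320.]
whitemark [384. 393.]
```

View pics/c9.png

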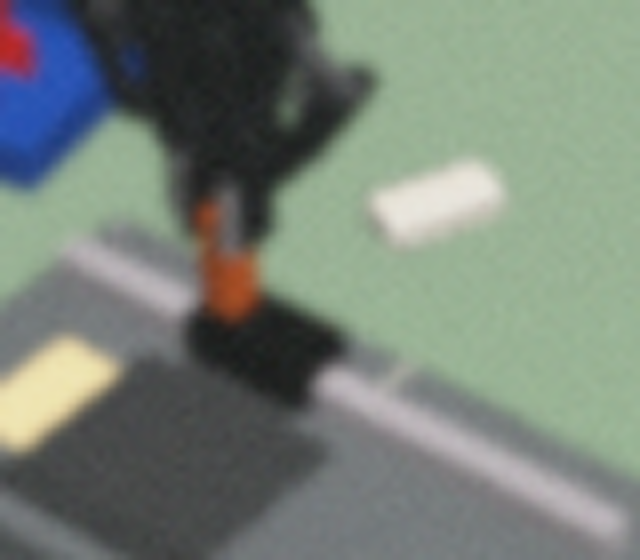

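The carriage's +y end is at about (300,375)–(348,340) in the crop, matching the 40 mm prediction. A final 0.6 mm nudge and a settle, then I hand in.

Call:
arm_command:
  moves:
    - [0,-0.02,0,0,0,0]
    - [0,0,0,0,0,0]
    - [0,0,0,0,0,0]
    - [0,0,0,0,0,0]
    - [0,0,0,0,0,0]
    - [0,0,0,0,0,0]

```text
time: 14.87
tcp_pos: [541.3, -42.1, 98.3]
ee_rot: [1.0, 0.03, 0.002, 0.003]
contact_force: [-1.3, -9.7, 3.8]
width: 13.8
grasp_force: 59.0
```

```bash
python3 - <<'E'
from h import *
togo((541.3,-42.1,98.3),.062,0)
print(robot.sign_off())
E
```

```text
t 14.87 tcp [541.3 -42.1  98.3] F [-1.3 -9.7  3.8] w 13.8 g 59.0 q7 -0.94 z [ 0.004 -0.007 -1.   ]
units [-0. -0.  0.]
az -0.01
the job is handed in; nothing more can be done
None
```

Job handed in at 14.9 s: the red stop stands released in the blue tray, and the gripper is holding the shutter by its knob at about 40 mm (half open), measured from arm travel and the carriage position because the arm hid the pointer and red mark.

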